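Set the rivet snap in the collet stake holder

ROBOT

A 6-joint arm with a two-finger parallel gripper is mounted at the origin on the work surface. World frame = base frame: x ahead of the robot, y to its left, z up, the work surface at z = 0. Lengths are in m, angles in rad, forces in N, time in s.
With the tool pointing down it reaches from about 0.35 to 0.95 m from the base axis. Payload 17.4 kg.
Tool frame: the origin (TCP) lies midway between the tips of the shut fingers; the grasp point (between the pads) lies 19 mm behind it; z points along the fingers, y is the line along which they close (so a half turn about z gives the same grasp; the last joint's range is limited). The gripper opens to 93 mm and grips with 3 to 60 N. Pads are 15 mm wide; open, the fingers measure 128 mm over their backs; the gripper's body (75 mm by 188 mm) begins 65 mm behind the grasp point.
Start: joints at [1.08, 0.116, 1.442, -0, 1.584, -0.038], TCP at [0.295, 0.607, 0.191] pointing down, gripper open.
Joint ranges: [-2.83, 2.83], [-0.83, 2.19], [0.07, 2.5], [-1.14, 4.28], [0.01, 3], [-2.97, 2.97]. Speed limits (rad/s): [1.89, 1.89, 2.22, 3.14, 3.14, 3.14].

INTERFACE

Orientations are given as a unit quaternion [w, x, y, z].
In Python, from station import observe, capture, hand_in gives the robot as it stands. The module is installed in compiled form; this text tells all that it offers.
- The arm moves only by the tool move_arm, never from a script. Its argument "commands" is a list of rows, each an object with "translation": the shift along the world's x, y, z in cm, a list of three; "twist": the turn, a rotation vector about the world's x, y, z in degrees, a list of three. In form: [{"translation": [x, y, z], "twist": [rx, ry, rz]}, ...]. A call has 1 to 5 rows; each row shifts and turns the commanded pose from where the row before left it; what a row does not reach is not made up. A row lasts 1/8 s, in which the tool goes at most 62.5 mm and 10.7 degrees, less where a joint would pass 70% of its speed; a pose out of reach is approached as far as the arm can. A call with a gripper value outside its range is refused whole. "gripper" is the opening, from 0 (shut) to 1 (fully open), set as the call begins (left out, the last holds). The fingers move at their own pace and stop on an object; "squeeze" is the grip in N (left out, the last holds). Time passes only in rows, so rows that do not move let the fingers close. It gives the time, the measured TCP pose, the force, the opening and the grip force at its end, in the units of the state.
- observe(): the state, without advancing time (a new reading comes with each control period).
- capture(name): name is "scene" or "top" or "wrist"; returns a dict with "img" (400x640x3 uint8, red, green, blue), "z_map" (400x640 float32, m along the optical axis (not along the pixel's ray), 0 where there is no reading), "fx", "fy", "cx", "cy" (pixels), "T" (4x4, takes a point from camera to world coordinates). Camera axes: x right, y down, z forward; pixel columns grow to the right and rows downward; lengths in m; the calibration is good to about 2 mm. A picture is of the moment at which its call begins.
- hand_in(): hands the job in; it is judged then, once.
The state is a dict: "time_s": time; "joint_positions": joint angles; "qd": joint speeds; "tau": joint torques, N m; "tcp_pos": TCP position; "ee_rot": TCP orientation; "wrist_force": force on the tool from outside, world axes, zero at the start; "moment": the same for the moment, N m; "width": finger opening in m; "finger_force": force on a finger pad.
Only numpy, scipy, OpenCV 4.12 (cv2) and the standard library are available. Lean on these libraries where they do the work, as an engineer would, in place of code of your own. Each camera call takes 0.05 s, during which the arm holds its last target. There are 200 camera calls.

TASK

Take the rivet snap, the plain round stake with a hollow cup in its top, out of the wooden rack and set its shank in the collet of the stake holder that is bolted to the bench, pressing gently until its shoulder is fully home on the holder's face. Then turn the knurled nut clockwise, as tight as you would by hand, until the collet grips the shank firmly, without overtightening it. Leave everything else on the bench where it is.

Things in the scene. Friction and masses are not known exactly. Their poses are not given: they have to be found in the camera images.
- snap: rivet snap: turned bright steel stake, 85 g. From below: shank 12 mm in diameter, 32 mm long, rounded tip; shoulder (flange) 25 mm in diameter, 5 mm thick; plain round head 16 mm in diameter, 23 mm tall, with a hollow cup in its top. Origin on its axis on the shoulder's underside (the face that seats), z up: top 28 mm above it, shank tip 32 mm below. Starts upright in one of the rack's holes
- rack: wooden block fixed to the bench, 175 mm (its x) by 50 mm (its y) by 40 mm tall, origin at the centre of its underside; three through holes 15 mm wide along its x axis, at -55, 0 and +55 mm, each with a stake hanging in it by its 25 mm shoulder. Which hole holds which stake varies
- cone_stake: another stake in the rack, not wanted: same shank and shoulder, head ending in a pointed cone 30 mm above the shoulder's underside. Same origin and axes as the snap
- flat_stake: another stake in the rack, not wanted: same shank and shoulder, head ending in a flat mushroom 29 mm wide, 28 mm above the shoulder's underside. Same origin and axes as the snap
- holder: collet stake holder, bolted to the bench: grey round flange 92 mm in diameter, 12 mm thick, a neck, and on top a round knurled steel nut with the collet inside. Origin at the centre of its underside, z up along the collet axis. The mouth faces straight up; the bore is 33 mm deep below the face. Nut backed off, the bore is 0.4 to 1.8 mm wider all round than the snap's shank
- face (a point): centre of the holder's face on the collet axis, 73 mm above the bench. The face is a fixed steel ring, 27 mm outside, 19 mm inside, on which the snap's shoulder seats; the jaws' rims are about 2 mm below it inside the ring. When the snap is home its origin is at this point
- nut_grip (a point): point on the collet axis 64 mm above the bench, where the nut can be gripped from above with the snap in place. The nut is round, knurled, 41 mm in diameter, 24 mm tall, its top 70 mm above the bench; below it a neck 33 mm wide flares from 32 mm height down. It turns on the collet axis, tightens clockwise seen from above, and its thread friction keeps it where it is left
- face_ring: the fixed steel face ring at the holder's mouth, 27 mm outside, 19 mm inside, top 73 mm above the bench, origin that of the holder. The shoulder seats on it with a gentle push of 5 to 15 N, never 35 N or more
- jaw_a: one of the eight steel collet segments (jaws) inside the face ring, origin that of the holder. The nut is left backed off by an unknown amount: 0.3 to 1.2 rad of turning until the jaws meet the shank. From there each further 0.1 rad adds about 10 N to every jaw's grip and about 0.11 N m to the torque that the nut puts on the hand (positive about the upward axis); until then it stays level
- jaw_b: another collet jaw, a quarter turn from jaw_a, same origin. A good grip is 23 to 43 N on each jaw: the torque, read with the arm holding still, 0.3 to 0.5 N m above what it showed while the nut was loose (0.35 to 0.4 is firm hand tight, over 0.5 overtightened). While loose it shows -0.1 to 0.2 N m of thread friction; to move the nut takes up to 0.45 N m more
- press: green cast iron hand press bolted to the bench, 360 mm tall, base 230 by 130 mm, steel plate under its ram; not used, keep clear. Origin at the centre of its underside
- mallet: black rubber mallet lying on the bench, handle 22 mm thick, head 68 mm in diameter; bystander. Origin on the bench under the handle's front part, handle to -x, head at +x
- bearing_jar: glass jar of ball bearings, 70 mm in diameter, 94 mm tall; bystander. Origin at the centre of its underside
- magnet_holder: aluminium ring magnet holder lying flat, 56 mm outside, 16 mm tall; bystander. Origin at the centre of its underside
- brass_nut: brass hexagon nut, 33 mm across corners, 13 mm tall; bystander. Origin at the centre of its underside
- rivet_tray: open aluminium tray of rivets, 105 by 75 by 24 mm; bystander. Origin at the centre of its underside

How it is judged:
On the way, in this order (a step that is already met when the one before it is completed fails the run):
1. the snap's shank is in the collet, its shoulder home on the face ring, upright (z of snap in the frame of face between -0.003 and 0.0015 m and horizontal distance between snap and face below 0.003 m and angle between the z axis of snap and the z axis of holder, either way round below 0.08 rad), for 0.2 s.
2. the nut is tightened so that the jaws grip the shank (over 23 N on a jaw) (contact force between each of jaw_a, jaw_b and snap above 23 N), for 0.2 s.
At the end, for the whole second after the job is handed in: The snap stands in the collet with its shoulder within 1.5 mm of the face, within 1.5 mm of the collet axis and 0.04 rad of upright, at rest, and each jaw grips the shank with more than 23 N (all of step 2 and z of snap in the frame of face between -0.003 and 0.0015 m and horizontal distance between snap and face below 0.0015 m and angle between the z axis of snap and the z axis of holder, either way round below 0.04 rad and linear speed of snap below 0.01 m/s); the robot touches nothing.
It fails at once if the collet is overtightened: more than 43 N between a jaw and the shank (contact force between any of jaw_a, jaw_b and snap above 43 N).
It fails at once if the snap is forced down on the holder's face ring with more than 35 N (contact force between face_ring and snap above 35 N).
It fails at once if another thing on the bench is moved by more than 20 mm (distance of any of cone_stake, flat_stake, mallet, bearing_jar, magnet_holder, brass_nut, rivet_tray from where it was at the start of the episode above 0.02 m).
It also fails if it takes over 67 s, if anything falls off the work surface, if the arm or the gripper's body presses on something with over 40 N, if the wrist force passes 120 N, or if a joint passes its speed limit or range.

## Working session

There is one attempt and no reset: what is moved stays moved. The work goes in short steps, Python scripts to look and compute and a tool call to move; the robot and the scene stay as the last step left them, time stands still between calls to the robot, and variables do not carry over. Pictures are saved under pics/ and viewed, at most 10 in all, crops included, and the job is handed in when it is done.

Besides the shell and the picture viewer there is one more tool, called after "Request:" as name(argument=value, ...), one argument or row to a line, values as JSON. move_arm: Moves the arm, as the interface text tells. Its arguments: {"type":"object","properties":{"commands":{"type":"array","items":{"type":"object","properties":{"translation":{"type":"array","items":{"type":"number"}},"twist":{"type":"array","items":{"type":"number"}}}}},"gripper":{"type":"number"},"squeeze":{"type":"number"}},"required":["commands"]}

```bash
mkdir -p pics; cat > h.py <<'E'
import numpy as np, cv2
from station import observe, capture, hand_in
def cloud(c):
    z=c["z_map"]; v,u=np.mgrid[:z.shape[0],:z.shape[1]]
    P=np.stack([(u-c["cx"])/c["fx"]*z,(v-c["cy"])/c["fy"]*z,z,np.ones_like(z)],-1)@c["T"].T
    P=P[...,:3]; P[z==0]=np.nan; return P
def save(c,n): cv2.imwrite("pics/"+n,c["img"][...,::-1])
E
python3 - <<'E'
from h import *
import pickle
o=observe();print(o)
for n in("scene","top"):
    c=capture(n);save(c,n+"0.png");pickle.dump(c,open(n+".pkl","wb"));print(n,c["T"].round(3).tolist(),c["fx"])
E
```

```text
{'time_s': 0.0, 'joint_positions': array([ 1.08019847e+00,  1.16505036e-01,  1.44224769e+00, -2.21575538e-05,
        1.58402616e+00, -3.78271104e-02]), 'qd': array([ 0.00118592, -0.0003069 , -0.00087559,  0.00100509, -0.00096947,
        0.00040252]), 'tau': array([-1.62770786e-03, -7.21244359e+01, -6.22635984e+01,  7.78248743e-02,
        2.35148653e-02, -1.22344995e-04]), 'tcp_pos': array([0.2952035 , 0.60676073, 0.19030328]), 'ee_rot': array([-1.44197960e-04,  2.24456701e-01,  9.74483883e-01, -5.75425779e-04]), 'wrist_force': array([-0.60815125,  0.29424828, -0.32729989]), 'moment': array([ 0.02284212, -0.04376877, -0.01255125]), 'finger_force': 0.0, 'width': 0.09314613990398465}
scene [[0.544, 0.633, -0.551, 1.199], [0.839, -0.407, 0.361, -0.335], [0.004, -0.659, -0.752, 0.901], [0.0, 0.0, 0.0, 1.0]] 479.09370541180436
top [[-0.027, -0.985, 0.17, 0.446], [-1.0, 0.026, -0.009, 0.085], [0.004, -0.171, -0.985, 0.99], [0.0, 0.0, 0.0, 1.0]] 397.32443178937757
```

View pics/top0.png

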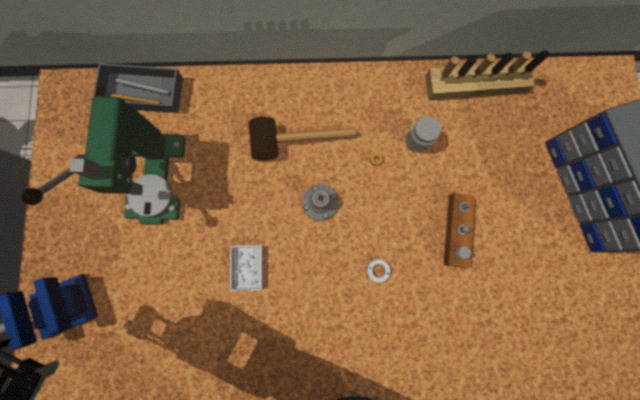

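View pics/scene0.png

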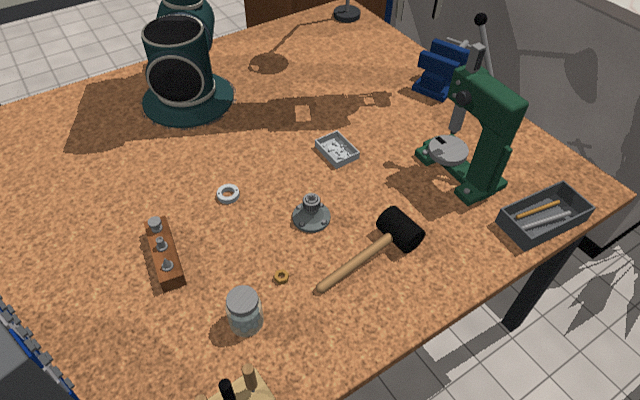

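The top view shows the rack at about (460,230) with stakes at rows 207, 230 and 253. The holder is at (320,200), the jar at (425,133), the mallet at (300,137), the magnet ring at (378,270) and the press at far left. In the scene view the stakes are at (154,223), (161,243) and (167,265). Next I'll zoom in and measure.

```bash
python3 - <<'E'
from h import *
import pickle
t=pickle.load(open("top.pkl","rb"));s=pickle.load(open("scene.pkl","rb"))
a=cv2.resize(t["img"][190:270,430:500],None,fx=5,fy=5,interpolation=cv2.INTER_CUBIC)
b=cv2.resize(s["img"][210:290,130:200],None,fx=5,fy=5,interpolation=cv2.INTER_CUBIC)
cv2.imwrite("pics/crop.png",np.hstack([a,b])[...,::-1])
for n,c in(("top",t),("scene",s)):
    P=cloud(c).reshape(-1,3);P=P[~np.isnan(P[:,0])]
    def box(x0,x1,y0,y1,z0,z1):
        m=np.all((P>[x0,y0,z0])&(P<[x1,y1,z1]),1);return P[m]
    # rack top plane
    R=box(.3,.65,-.4,-.15,.034,.046); 
    if len(R): print(n,"rack",cv2.minAreaRect(R[:,:2].astype(np.float32)),np.median(R[:,2]))
    S=box(.3,.65,-.4,-.15,.055,.09)
    from scipy.cluster.hierarchy import fcluster,linkage
    if len(S)>1:
        l=fcluster(linkage(S[:,:2]),.012,"distance")
        for k in set(l): print(" st",S[l==k].mean(0).round(4),S[l==k].max(0).round(4),(l==k).sum())
    F=box(.3,.65,-.05,.2,.006,.02);print(" flange",cv2.minEnclosingCircle(F[:,:2].astype(np.float32)),np.median(F[:,2]))
    H=box(.3,.65,-.05,.2,.064,.08);print(" hold",cv2.minEnclosingCircle(H[:,:2].astype(np.float32)),H.mean(0),H.max(0),len(H))
E
```

```text
top rack ((0.5132421255111694, -0.2723512053489685), (0.052579011768102646, 0.17546120285987854), 80.21856689453125) 0.0395991621691314
 st [ 0.5665 -0.2786  0.0618] [ 0.5721 -0.2732  0.0743] 23
 st [ 0.5127 -0.2716  0.0646] [ 0.5201 -0.2638  0.071 ] 50
 st [ 0.4586 -0.2627  0.0672] [ 0.4732 -0.249   0.0715] 135
 flange ((0.4849642217159271, 0.08468887954950333), 0.15551459789276123) 0.012948210708218943
 hold ((0.5933305025100708, 0.0640157014131546), 0.020547224208712578) [0.59250068 0.06329778 0.06996754] [0.61349565 0.08218524 0.07554683] 196
scene rack ((0.5108952522277832, -0.2748565077781677), (0.05019582435488701, 0.17824339866638184), 80.65667724609375) 0.041125007893612786
 st [ 0.5678 -0.2839  0.0619] [ 0.5728 -0.2776  0.0706] 34
 st [ 0.5123 -0.2748  0.065 ] [ 0.5208 -0.2671  0.0726] 67
 st [ 0.4585 -0.2662  0.0682] [ 0.4724 -0.2519  0.0734] 135
 flange ((0.46655726432800293, 0.09343493729829788), 0.1753663271665573) 0.013735607460054367
 hold ((0.5922030210494995, 0.060249339789152145), 0.022591618821024895) [0.59400168 0.05946779 0.0704181 ] [0.61214686 0.08077747 0.07867987] 200
```

View pics/crop.png

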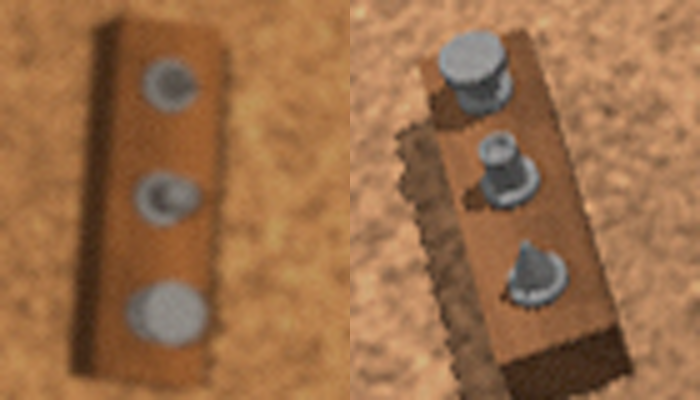

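The middle stake is the snap: the scene crop shows its cup at about (500,150), with the flat stake above and the cone below. It is at about (0.512, -0.273), and the holder at about (0.593, 0.062). I'll go above the holder first for a wrist look.

Request:
move_arm(
  commands=[
    {"translation":[1,-6,1],"twist":[0,0,3.4]},
    {"translation":[1,-6,1],"twist":[0,0,3.4]},
    {"translation":[1,-6,1],"twist":[0,0,3.4]},
    {"translation":[1,-6,1],"twist":[0,0,3.4]},
    {"translation":[1,-6,1],"twist":[0,0,3.4]},
  ],
)

```text
time_s: 0.72
tcp_pos: [0.3451, 0.3051, 0.2411]
ee_rot: [0.0, 0.077, 0.997, -0.0]
wrist_force: [1.4, 0.1, 0.1]
width: 0.0929
finger_force: 0.0
```

Request:
move_arm(
  commands=[
    {"translation":[4,-4.5,0],"twist":[0,0,0]},
    {"translation":[4,-4.5,0],"twist":[0,0,0]},
    {"translation":[4,-4.5,0],"twist":[0,0,0]},
    {"translation":[4,-4.5,0],"twist":[0,0,0]},
    {"translation":[4,-4.5,0],"twist":[0,0,0]},
  ],
)

```text
time_s: 1.35
tcp_pos: [0.5463, 0.0801, 0.2409]
ee_rot: [-0.0, 0.078, 0.997, 0.0]
wrist_force: [0.1, 1.4, 0.3]
width: 0.0929
finger_force: 0.0
```

Request:
move_arm(
  commands=[
    {"translation":[4.5,-2,0],"twist":[0,0,0]},
    {"translation":[0,0,0],"twist":[0,0,0]},
    {"translation":[0,0,0],"twist":[0,0,0]},
  ],
)

```text
time_s: 1.72
tcp_pos: [0.5899, 0.0622, 0.2407]
ee_rot: [-0.0, 0.078, 0.997, 0.0]
wrist_force: [-0.9, 0.5, -0.1]
width: 0.0928
finger_force: 0.0
```

```bash
python3 - <<'E'
from h import *
import pickle
o=observe();print(o["time_s"],o["tcp_pos"],o["ee_rot"],o["joint_positions"])
c=capture("wrist");save(c,"w1.png");pickle.dump(c,open("w1.pkl","wb"));print(c["T"].round(4).tolist(),c["fx"],c["cx"],c["cy"])
P=cloud(c);m=(P[...,2]>.066)&(P[...,2]<.076)&(abs(P[...,0]-.593)<.06)&(abs(P[...,1]-.062)<.06)
Q=P[m];print(len(Q),cv2.minEnclosingCircle(Q[:,:2].astype(np.float32)),Q.mean(0),Q[:,2].max())
E
```

```text
1.725 [0.58988155 0.06218408 0.24066236] [-4.58104498e-04  7.80141500e-02  9.96952147e-01  6.14823872e-06] [ 6.19479438e-02 -7.00977574e-02  1.55126672e+00  1.40640314e-04
  1.66132921e+00 -1.35264871e+00]
[[0.1556, 0.9483, 0.2766, 0.5141], [0.9878, -0.1495, -0.0431, 0.0739], [0.0005, 0.2799, -0.96, 0.4346], [0.0, 0.0, 0.0, 1.0]] 356.48419607104455 322.3152218701324 200.26392901665045
946 ((0.5946632623672485, 0.061893660575151443), 0.020855925977230072) [0.59386182 0.06188784 0.07075321] 0.0746432134271825
```

View pics/w1.png

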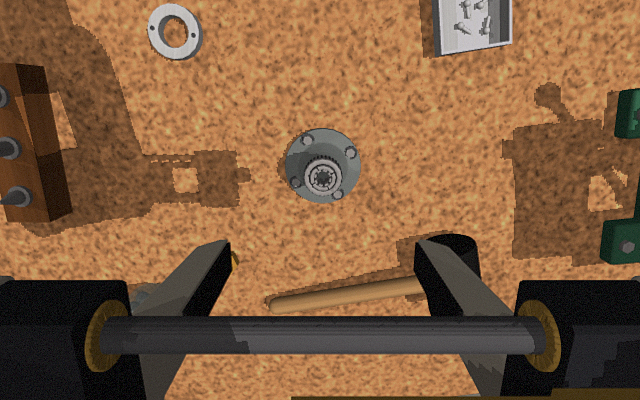

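The wrist view shows the nut and collet clearly at (323,178). Depth puts the nut circle at (0.594, 0.062) with radius 20.8 mm, as expected. Next is the same relative view over the snap.

Request:
move_arm(
  commands=[
    {"translation":[-1.4,-6,0],"twist":[0,0,0]},
    {"translation":[-1.4,-6,0],"twist":[0,0,0]},
    {"translation":[-1.4,-6,0],"twist":[0,0,0]},
    {"translation":[-1.4,-6,0],"twist":[0,0,0]},
    {"translation":[-1.4,-6,0],"twist":[0,0,0]},
  ],
)

```text
time_s: 2.4
tcp_pos: [0.5192, -0.2386, 0.2419]
ee_rot: [0.001, 0.077, 0.997, -0.0]
wrist_force: [1.3, 1.1, -0.0]
width: 0.0933
finger_force: 0.0
```

Request:
move_arm(
  commands=[
    {"translation":[-1.2,-3.5,-4],"twist":[0,0,0]},
    {"translation":[0,0,-4],"twist":[0,0,0]},
    {"translation":[0,0,0],"twist":[0,0,0]},
    {"translation":[0,0,0],"twist":[0,0,0]},
  ],
)

```text
time_s: 2.9
tcp_pos: [0.5089, -0.2724, 0.1633]
ee_rot: [0.001, 0.077, 0.997, -0.0]
wrist_force: [1.4, 0.2, 0.9]
width: 0.0931
finger_force: 0.0
```

```bash
cat >> h.py <<'E'
def heights(P,xy,r,zb):
    """median of cloud between heights near xy"""
    m=(P[...,2]>zb[0])&(P[...,2]<zb[1])&(np.hypot(P[...,0]-xy[0],P[...,1]-xy[1])<r)
    Q=P[m]; c=cv2.minEnclosingCircle(Q[:,:2].astype(np.float32)); return len(Q),np.round(c[0],4),round(c[1],4),Q.mean(0).round(4),Q[:,2].max().round(4)
E
python3 - <<'E'
from h import *
import pickle
o=observe();print(o["time_s"],o["tcp_pos"])
c=capture("wrist");save(c,"w2.png");pickle.dump(c,open("w2.pkl","wb"))
P=cloud(c)
print("head",heights(P,(.512,-.273),.025,(.062,.075)))
print("shoulder+",heights(P,(.512,-.273),.02,(.0425,.075)))
m=(P[...,2]>.036)&(P[...,2]<.046)&(np.hypot(P[...,0]-.512,P[...,1]+.273)<.15)
print(cv2.minAreaRect(P[m][:,:2].astype(np.float32)))
E
```

```text
2.9 [ 0.50889778 -0.27238036  0.16331709]
head (294, array([ 0.5145, -0.2745]), 0.0079, array([ 0.5136, -0.2744,  0.0662]), np.float64(0.0701))
shoulder+ (614, array([ 0.5137, -0.2745]), 0.0126, array([ 0.5113, -0.274 ,  0.0564]), np.float64(0.0701))
((0.5140150785446167, -0.27443546056747437), (0.05013127252459526, 0.17533791065216064), 80.71539306640625)
```

View pics/w2.png

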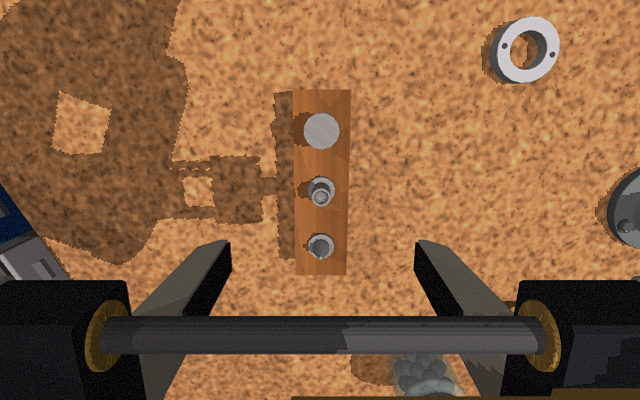

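The flat, snap and cone stakes are at (321,131), (320,191) and (320,246), and the snap axis is at (0.514, -0.2745). I'll descend and grasp the head.

Request:
move_arm(
  commands=[
    {"translation":[0.5,-0.2,-3],"twist":[0,0,0]},
    {"translation":[0,0,-3.5],"twist":[0,0,0]},
    {"translation":[0,0,-3.5],"twist":[0,0,0]},
    {"translation":[0,0,-1.6],"twist":[0,0,0]},
    {"translation":[0,0,0],"twist":[0,0,0]},
  ],
  gripper=0.5,
)

```text
time_s: 3.58
tcp_pos: [0.5136, -0.2748, 0.0456]
ee_rot: [0.0, 0.078, 0.997, -0.0]
wrist_force: [0.5, -0.1, 0.7]
width: 0.0488
finger_force: 0.0
```

Request:
move_arm(
  commands=[
    {"translation":[0,0,0],"twist":[0,0,0]},
    {"translation":[0,0,0],"twist":[0,0,0]},
    {"translation":[0,0,0],"twist":[0,0,0]},
    {"translation":[0,0,0],"twist":[0,0,0]},
    {"translation":[0,0,0],"twist":[0,0,0]},
  ],
  gripper=0,
  squeeze=25,
)

```text
time_s: 4.2
tcp_pos: [0.5133, -0.275, 0.0451]
ee_rot: [0.0, 0.078, 0.997, 0.0]
wrist_force: [0.2, -0.2, 0.1]
width: 0.0021
finger_force: 0.0
```

The fingers shut on nothing, so I need to look.

```bash
python3 - <<'E'
from h import *
c=capture("wrist");d=capture("scene");o=observe();print(o["width"],o["finger_force"])
a=cv2.resize(c["img"][100:400,170:470],(500,500));b=cv2.resize(d["img"][150:310,80:240],(500,500)) if 0 else cv2.resize(d["img"][200:300,110:210],(500,500),interpolation=cv2.INTER_CUBIC)
cv2.imwrite("pics/c3.png",np.hstack([a,b])[...,::-1][:, :800] if 0 else cv2.resize(np.hstack([a,b]),(800,400))[...,::-1])
E
```

```text
0.0006294290388052417 0.0
```

View pics/c3.png

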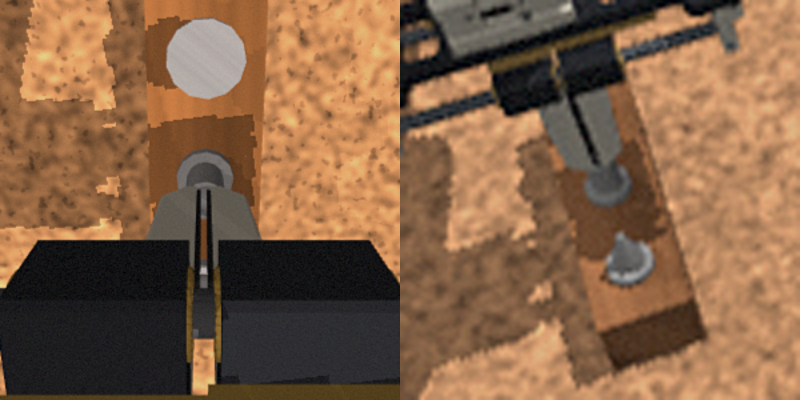

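The shut fingers appear just off the snap head, at wrist crop (205,190), and the snap is still standing. I'll measure the offset from depth.

```bash
python3 - <<'E'
from h import *
np.set_printoptions(suppress=True)
c=capture("wrist");P=cloud(c);d=capture("scene");S=cloud(d)
for v in range(190,262,4): print(v,P[v,316:334:4].round(3).tolist())
print("scene")
for v in range(214,248,2): print(v,S[v,int(110+ (602-400)/4),:].round(3), S[v,int(110+(590-400)/4)].round(3))
E
```

```text
190 [[0.488, -0.275, 0.04], [0.488, -0.272, 0.041], [0.489, -0.27, 0.041], [0.489, -0.268, 0.04], [0.489, -0.266, 0.041]]
194 [[0.491, -0.275, 0.039], [0.491, -0.273, 0.039], [0.491, -0.271, 0.04], [0.492, -0.268, 0.04], [0.492, -0.266, 0.041]]
198 [[0.493, -0.276, 0.04], [0.493, -0.273, 0.041], [0.494, -0.271, 0.04], [0.494, -0.269, 0.041], [0.494, -0.266, 0.041]]
202 [[0.495, -0.276, 0.04], [0.496, -0.274, 0.04], [0.496, -0.271, 0.041], [0.496, -0.269, 0.041], [0.496, -0.267, 0.041]]
206 [[0.498, -0.276, 0.041], [0.498, -0.274, 0.041], [0.498, -0.272, 0.041], [0.499, -0.269, 0.041], [0.499, -0.267, 0.039]]
210 [[0.5, -0.277, 0.041], [0.5, -0.274, 0.04], [0.501, -0.272, 0.04], [0.501, -0.27, 0.04], [0.501, -0.267, 0.042]]
214 [[0.502, -0.277, 0.041], [0.501, -0.275, 0.045], [0.501, -0.272, 0.046], [0.502, -0.27, 0.044], [0.503, -0.268, 0.042]]
218 [[0.503, -0.277, 0.046], [0.503, -0.275, 0.046], [0.504, -0.273, 0.045], [0.504, -0.27, 0.046], [0.504, -0.268, 0.046]]
222 [[0.506, -0.278, 0.045], [0.506, -0.275, 0.046], [0.506, -0.273, 0.046], [0.507, -0.271, 0.046], [0.507, -0.268, 0.
[... 1276 characters left out ...]
0.174]
220 [ 0.55  -0.264  0.167] [ 0.548 -0.269  0.169]
222 [ 0.524 -0.262  0.133] [ 0.547 -0.27   0.162]
224 [ 0.524 -0.264  0.127] [ 0.52  -0.269  0.127]
226 [ 0.522 -0.265  0.119] [ 0.52 -0.27  0.12]
228 [ 0.522 -0.266  0.114] [ 0.52  -0.272  0.115]
230 [ 0.52  -0.267  0.105] [ 0.521 -0.273  0.111]
232 [ 0.521 -0.269  0.1  ] [ 0.523 -0.275  0.107]
234 [ 0.521 -0.271  0.095] [ 0.518 -0.276  0.095]
236 [ 0.52  -0.272  0.087] [ 0.518 -0.277  0.089]
238 [ 0.521 -0.273  0.083] [ 0.523 -0.279  0.089]
240 [ 0.521 -0.275  0.077] [ 0.52 -0.28  0.08]
242 [ 0.518 -0.276  0.067] [ 0.513 -0.281  0.066]
244 [ 0.517 -0.278  0.06 ] [ 0.502 -0.282  0.045]
246 [ 0.518 -0.279  0.054] [ 0.508 -0.284  0.047]
```

```bash
python3 - <<'E'
from h import *
import pickle
np.set_printoptions(suppress=True)
for f,z,cx,cy in(("w2.pkl",.1633,.509,-.2724),("w1.pkl",.2407,.5899,.0622)):
    c=pickle.load(open(f,"rb"));P=cloud(c)
    m=(np.hypot(P[...,0]-cx,P[...,1]-cy)<.075)&(P[...,2]>z-.045)
    Q=P[m];i=np.argsort(Q[:,2]);print(f,z,np.percentile(Q[:,2],[0,1,5]),Q[i[:6]].round(4).tolist())
c=capture("wrist");P=cloud(c)
m=(abs(P[...,0]-.506)<.012)&(abs(P[...,1]+.2745)<.02)&(P[...,2]>.071)
Q=P[m];print(np.percentile(Q[:,2],[0,1,5,50]))
print(observe()["tcp_pos"],c["T"].round(3)[:3,3])
E
```

```text
w2.pkl 0.1633 [0.19026636 0.19968001 0.22098284] [[0.5107, -0.2243, 0.1903], [0.5248, -0.2276, 0.1905], [0.5103, -0.3199, 0.1906], [0.5036, -0.3188, 0.1906], [0.518, -0.2265, 0.1907], [0.4937, -0.3211, 0.1907]]
w1.pkl 0.2407 [0.26730907 0.27716728 0.29844059] [[0.5989, 0.1082, 0.2673], [0.5919, 0.1107, 0.2677], [0.6066, 0.1069, 0.2677], [0.5933, 0.1091, 0.2678], [0.5913, 0.0147, 0.2679], [0.5845, 0.0158, 0.2681]]
[0.07260787 0.07492411 0.07963298 0.10558316]
[ 0.51330141 -0.27503384  0.0450323 ] [ 0.437 -0.263  0.239]
```

Both cameras agree, open and shut: the real fingertips sit about 27 mm above the reported TCP, while x and y match. From here on I use tip = reported z + 0.027. I'll open, go down 2.6 cm watching the force, and close.

Request:
move_arm(
  commands=[
    {"translation":[0,0,0],"twist":[0,0,0]},
    {"translation":[0,0,0],"twist":[0,0,0]},
    {"translation":[0,0,0],"twist":[0,0,0]},
    {"translation":[0,0,0],"twist":[0,0,0]},
    {"translation":[0,0,0],"twist":[0,0,0]},
  ],
  gripper=0.5,
)

```text
time_s: 5.08
tcp_pos: [0.5133, -0.275, 0.045]
ee_rot: [-0.0, 0.078, 0.997, 0.0]
wrist_force: [-0.2, 0.0, 0.3]
width: 0.0442
finger_force: 0.0
```

Request:
move_arm(
  commands=[
    {"translation":[0,0,-1],"twist":[0,0,0]},
    {"translation":[0,0,-0.8],"twist":[0,0,0]},
    {"translation":[0,0,-0.6],"twist":[0,0,0]},
    {"translation":[0,0,0],"twist":[0,0,0]},
  ],
)

```text
time_s: 5.58
tcp_pos: [0.513, -0.2748, 0.0203]
ee_rot: [-0.0, 0.078, 0.997, 0.0]
wrist_force: [0.7, 0.1, -0.1]
width: 0.0468
finger_force: 0.0
```

Request:
move_arm(
  commands=[
    {"translation":[0,0,0],"twist":[0,0,0]},
    {"translation":[0,0,0],"twist":[0,0,0]},
    {"translation":[0,0,0],"twist":[0,0,0]},
    {"translation":[0,0,0],"twist":[0,0,0]},
    {"translation":[0,0,0],"twist":[0,0,0]},
  ],
  gripper=0,
  squeeze=25,
)

```text
time_s: 6.2
tcp_pos: [0.5134, -0.275, 0.0212]
ee_rot: [0.0, 0.078, 0.997, -0.0]
wrist_force: [-0.2, 1.7, 1.8]
width: 0.0152
finger_force: 25.0
```

Gripped: width 15.2 mm, force 25 N. The snap origin is therefore reported TCP + 18.8 mm, and home is at a reported z of about 0.0542. Now lift and carry.

Request:
move_arm(
  commands=[
    {"translation":[0,0,2],"twist":[0,0,0]},
    {"translation":[0,0,3],"twist":[0,0,0]},
    {"translation":[0,0,3],"twist":[0,0,0]},
    {"translation":[0,0,2.5],"twist":[0,0,0]},
    {"translation":[1.3,5,0],"twist":[0,0,0]},
  ],
)

```text
time_s: 6.82
tcp_pos: [0.5269, -0.2267, 0.1297]
ee_rot: [0.002, 0.08, 0.997, -0.001]
wrist_force: [1.6, 0.7, -1.3]
width: 0.0155
finger_force: 25.0
```

Request:
move_arm(
  commands=[
    {"translation":[1.3,5.7,0],"twist":[0,0,0]},
    {"translation":[1.3,5.7,0],"twist":[0,0,0]},
    {"translation":[1.3,5.7,0],"twist":[0,0,0]},
    {"translation":[1.3,5.7,0],"twist":[0,0,0]},
    {"translation":[1.3,4,0],"twist":[0,0,0]},
  ],
)

```text
time_s: 7.45
tcp_pos: [0.5916, 0.0454, 0.1277]
ee_rot: [0.001, 0.077, 0.997, 0.0]
wrist_force: [0.8, -0.7, -1.7]
width: 0.0155
finger_force: 25.0
```

Request:
move_arm(
  commands=[
    {"translation":[0.2,1.9,0],"twist":[0,0,0]},
    {"translation":[0,0,0],"twist":[0,0,0]},
    {"translation":[0,0,0],"twist":[0,0,0]},
  ],
)

```text
time_s: 7.82
tcp_pos: [0.5932, 0.061, 0.1264]
ee_rot: [0.0, 0.078, 0.997, -0.0]
wrist_force: [-0.2, 0.0, -1.3]
width: 0.0151
finger_force: 25.0
```

```bash
python3 - <<'E'
from h import *
import pickle
o=observe();print(o["time_s"],o["tcp_pos"],o["width"],o["wrist_force"],o["moment"])
c=capture("wrist");save(c,"w4.png");pickle.dump(c,open("w4.pkl","wb"));s=capture("scene");pickle.dump(s,open("s4.pkl","wb"))
x,y,z=o["tcp_pos"]
for n,k in(("w",c),("s",s)):
    P=cloud(k)
    print(n,"shoulder",heights(P,(x,y),.02,(z+.016,z+.026)))
    for a in(-.011,-.005,.001,.007,.013): print(n,"shank",a,heights(P,(x,y),.012,(z+a,z+a+.006)))
    try:
        print("nut",heights(P,(.594,.062),.024,(.066,.076)))
        print("flange",heights(P,(.594,.062),.05,(.007,.016)))
    except Exception as e: print(e)
cv2.imwrite("pics/w4c.png",np.hstack([cv2.resize(c["img"][130:330,220:420],(400,400)),cv2.resize(s["img"][150:250,260:360],(400,400))])[...,::-1])
E
```

```text
7.825 [0.59316834 0.06095439 0.12644873] 0.015073077696348037 [-0.16208661  0.00287728 -1.32488102] [ 0.00801985  0.02240022 -0.00173939]
w shoulder (503, array([0.5873, 0.062 ]), 0.0108, array([0.5847, 0.0623, 0.1499]), np.float64(0.1524))
w shank -0.011 (37, array([0.5921, 0.0612]), 0.0058, array([0.5888, 0.062 , 0.1192]), np.float64(0.1214))
w shank -0.005 (58, array([0.5903, 0.0614]), 0.0051, array([0.5883, 0.0618, 0.124 ]), np.float64(0.1273))
w shank 0.001 (3, array([0.5881, 0.0621]), 0.0024, array([0.5878, 0.0621, 0.128 ]), np.float64(0.1283))h.py:11: RuntimeWarning: Mean of empty slice.
  Q=P[m]; c=cv2.minEnclosingCircle(Q[:,:2].astype(np.float32)); return len(Q),np.round(c[0],4),round(c[1],4),Q.mean(0).round(4),Q[:,2].max().round(4)
  ret = um.true_divide(
Traceback (most recent call last):
  File "h.py", line 11, in heights
    Q=P[m]; c=cv2.minEnclosingCircle(Q[:,:2].astype(np.float32)); return len(Q),np.round(c[0],4),round(c[1],4),Q.mean(0).round(4),Q[:,2].max().round(4)
                                                                                                                                  ~~~~~~~~~~^^
ValueError: zero-size array to reduction operation maximum which has no identity
```

```bash
cat >> h.py <<'E'
from scipy.optimize import least_squares
def rim(P,xy,R,r,zb,side):
    """fit circle of fixed radius r to outermost points per azimuth facing 'side' (unit xy)"""
    m=(P[...,2]>zb[0])&(P[...,2]<zb[1])&(np.hypot(P[...,0]-xy[0],P[...,1]-xy[1])<R)
    Q=P[m][:,:2]-xy; a=np.arctan2(Q[:,1],Q[:,0]); d=np.hypot(*Q.T); b=(a/np.radians(6)).round().astype(int)
    out=np.array([Q[b==k][np.argmax(d[b==k])] for k in set(b)])
    out=out[(np.hypot(*out.T)>.8*r)]
    f=least_squares(lambda p:np.hypot(*(out-p).T)-r,[0,0],loss="soft_l1",f_scale=.0005)
    return (f.x+xy).round(4),len(out),round(float(np.abs(f.fun).mean()*1e3),2)
def cyl(P,xy,R,r,zb):
    m=(P[...,2]>zb[0])&(P[...,2]<zb[1])&(np.hypot(P[...,0]-xy[0],P[...,1]-xy[1])<R)
    Q=P[m][:,:2]-xy
    f=least_squares(lambda p:np.hypot(*(Q-p).T)-r,[0,0],loss="soft_l1",f_scale=.0005)
    return (f.x+xy).round(4),len(Q),round(float(np.abs(f.fun).mean()*1e3),2)
E
python3 - <<'E'
from h import *
import pickle
c=pickle.load(open("w4.pkl","rb"));t=capture("top");s=capture("scene");x,y,z=.5932,.061,.1264;n1=pickle.load(open("w1.pkl","rb"))
P=cloud(c)
print("shoulder rim",rim(P,np.array([x,y]),.02,.0125,(z+.021,z+.0265),0))
for a in(-.014,-.009,-.004): print("shank",cyl(P,np.array([x,y]),.012,.006,(z+a,z+a+.005)))
h=np.array([.594,.062])
for n,k in(("w4",c),("w1",n1),("scene",s)):
    Q=cloud(k)
    print(n,"nut",rim(Q,h,.024,.0205,(.066,.0765),0),"flange",rim(Q,h,.05,.046,(.008,.0165),0))
Q=cloud(s);
for a in(-.01,-.004,.002,.008): print("s shank",cyl(Q,np.array([x,y]),.012,.006,(z+a,z+a+.005)))
cv2.imwrite("pics/w4c.png",np.hstack([cv2.resize(c["img"][130:330,220:420],(400,400)),cv2.resize(s["img"][150:250,260:360],(400,400))])[...,::-1])
E
```

```text
shoulder rim (array([0.5934, 0.0608]), 23, 0.23)
shank (array([0.5939, 0.0608]), 3, 0.0)
shank (array([0.5935, 0.0609]), 50, 0.13)
shank (array([0.5936, 0.061 ]), 42, 0.18)
w4 nut (array([0.5945, 0.0616]), 54, 0.41) flange (array([0.5944, 0.0617]), 57, 0.57)
w1 nut (array([0.5946, 0.0617]), 61, 0.66) flange (array([0.5946, 0.0619]), 61, 0.52)
scene nut (array([0.5926, 0.0618]), 44, 1.35) flange (array([0.5917, 0.0606]), 52, 1.28)
s shank (array([0.5904, 0.061 ]), 5, 0.55)
s shank (array([0.5893, 0.0605]), 6, 0.2)
s shank (array([0.5891, 0.0615]), 9, 0.75)
s shank (array([0.5908, 0.0599]), 5, 0.61)
```

View pics/w4c.png

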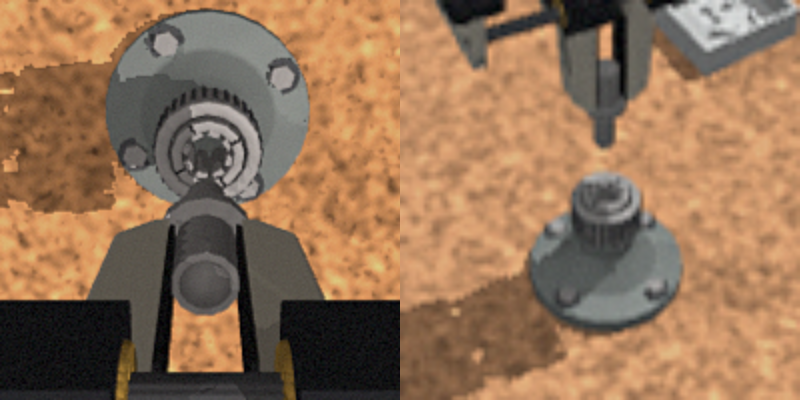

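The picture shows the snap upright in the fingers, just off the mouth. The wrist fits put the snap at (0.5935, 0.0609) and the holder at (0.5945, 0.0617). I'll correct by +1 mm and +0.8 mm and descend.

Request:
move_arm(
  commands=[
    {"translation":[0.1,0.08,-1.5],"twist":[0,0,0]},
    {"translation":[0,0,-1.5],"twist":[0,0,0]},
    {"translation":[0,0,-1],"twist":[0,0,0]},
    {"translation":[0,0,0],"twist":[0,0,0]},
  ],
)

```text
time_s: 8.52
tcp_pos: [0.5938, 0.0628, 0.0847]
ee_rot: [-0.001, 0.078, 0.997, -0.0]
wrist_force: [-0.2, 0.2, -1.4]
width: 0.0152
finger_force: 25.0
```

Request:
move_arm(
  commands=[
    {"translation":[0,0,-0.3],"twist":[0,0,0]},
    {"translation":[0,0,-0.3],"twist":[0,0,0]},
    {"translation":[0,0,-0.2],"twist":[0,0,0]},
    {"translation":[0,0,0],"twist":[0,0,0]},
  ],
)

```text
time_s: 9.02
tcp_pos: [0.5943, 0.0628, 0.078]
ee_rot: [-0.0, 0.078, 0.997, -0.0]
wrist_force: [0.2, -0.3, -1.8]
width: 0.0155
finger_force: 25.0
```

```bash
python3 - <<'E'
from h import *
o=observe();print(o["time_s"],o["tcp_pos"],o["wrist_force"],o["moment"],o["width"])
E
```

```text
9.025 [0.59426425 0.06278082 0.07799914] [ 0.23236779 -0.32424776 -1.76647532] [-0.01953775  0.04134169 -0.01486148] 0.015514713690011363
```

```bash
python3 - <<'E'
from h import *
c=capture("wrist");P=cloud(c);o=observe();x,y,z=o["tcp_pos"];h=np.array([.5945,.0617]);print(o["tcp_pos"])
for w in(0,.001): print("shoulder",rim(P,np.array([x,y]),.02,.0125,(z+.021+w,z+.0265),0))
print("shank",cyl(P,np.array([x,y]),.009,.006,(z+.0,z+.016)))
print("nut",rim(P,h,.024,.0205,(.066,.072),0),"flange",rim(P,h,.05,.046,(.008,.0165),0))
E
```

```text
[0.59432814 0.06278577 0.0780749 ]
shoulder (array([0.5945, 0.0628]), 22, 0.13)
shoulder (array([0.5945, 0.0628]), 22, 0.13)
shank (array([0.5945, 0.0628]), 8, 0.12)
nut (array([0.5946, 0.0616]), 40, 0.36) flange (array([0.5946, 0.0616]), 49, 0.35)
```

The snap really is 1.2 mm too far in y, and x is good. I'll correct and continue down.

Request:
move_arm(
  commands=[
    {"translation":[0,-0.11,0],"twist":[0,0,0]},
    {"translation":[0,0,0],"twist":[0,0,0]},
  ],
)

```text
time_s: 9.32
tcp_pos: [0.5944, 0.0616, 0.0781]
ee_rot: [0.0, 0.078, 0.997, -0.0]
wrist_force: [-0.7, 0.7, -0.9]
width: 0.0154
finger_force: 25.0
```

Request:
move_arm(
  commands=[
    {"translation":[0,0,-0.3],"twist":[0,0,0]},
    {"translation":[0,0,-0.3],"twist":[0,0,0]},
    {"translation":[0,0,-0.2],"twist":[0,0,0]},
    {"translation":[0,0,0],"twist":[0,0,0]},
  ],
)

```text
time_s: 9.82
tcp_pos: [0.5942, 0.0617, 0.0698]
ee_rot: [-0.0, 0.078, 0.997, -0.0]
wrist_force: [1.0, 0.3, -1.8]
width: 0.0151
finger_force: 25.0
```

Request:
move_arm(
  commands=[
    {"translation":[0,0,-0.4],"twist":[0,0,0]},
    {"translation":[0,0,-0.4],"twist":[0,0,0]},
    {"translation":[0,0,-0.3],"twist":[0,0,0]},
    {"translation":[0,0,0],"twist":[0,0,0]},
  ],
)

```text
time_s: 10.32
tcp_pos: [0.5941, 0.0617, 0.0587]
ee_rot: [-0.0, 0.078, 0.997, -0.0]
wrist_force: [-0.6, -0.0, -0.5]
width: 0.0155
finger_force: 25.0
```

Request:
move_arm(
  commands=[
    {"translation":[0,0,-0.15],"twist":[0,0,0]},
    {"translation":[0,0,-0.1],"twist":[0,0,0]},
    {"translation":[0,0,0],"twist":[0,0,0]},
  ],
)

```text
time_s: 10.7
tcp_pos: [0.5943, 0.0617, 0.0565]
ee_rot: [-0.0, 0.078, 0.997, -0.0]
wrist_force: [0.5, 0.3, -0.4]
width: 0.0152
finger_force: 25.0
```

Request:
move_arm(
  commands=[
    {"translation":[0,0,-0.1],"twist":[0,0,0]},
    {"translation":[0,0,0],"twist":[0,0,0]},
  ],
)

```text
time_s: 10.95
tcp_pos: [0.5943, 0.0617, 0.0555]
ee_rot: [-0.0, 0.078, 0.997, -0.0]
wrist_force: [0.1, 0.1, -1.2]
width: 0.0156
finger_force: 25.0
```

Request:
move_arm(
  commands=[
    {"translation":[0,0,-0.05],"twist":[0,0,0]},
    {"translation":[0,0,0],"twist":[0,0,0]},
  ],
)

```text
time_s: 11.2
tcp_pos: [0.5943, 0.0617, 0.055]
ee_rot: [-0.0, 0.078, 0.997, -0.0]
wrist_force: [0.2, 0.9, -1.4]
width: 0.0155
finger_force: 25.0
```

Request:
move_arm(
  commands=[
    {"translation":[0,0,-0.05],"twist":[0,0,0]},
    {"translation":[0,0,0],"twist":[0,0,0]},
  ],
)

```text
time_s: 11.45
tcp_pos: [0.5943, 0.0617, 0.0545]
ee_rot: [-0.0, 0.078, 0.997, 0.0]
wrist_force: [0.1, -0.0, -1.6]
width: 0.0156
finger_force: 25.0
```

Request:
move_arm(
  commands=[
    {"translation":[0,0,-0.05],"twist":[0,0,0]},
    {"translation":[0,0,0],"twist":[0,0,0]},
  ],
)

```text
time_s: 11.7
tcp_pos: [0.5943, 0.0617, 0.0542]
ee_rot: [0.0, 0.078, 0.997, -0.0]
wrist_force: [-0.3, -0.7, 1.9]
width: 0.0153
finger_force: 25.0
```

Request:
move_arm(
  commands=[
    {"translation":[0,0,-0.03],"twist":[0,0,0]},
    {"translation":[0,0,0],"twist":[0,0,0]},
  ],
)

```text
time_s: 11.95
tcp_pos: [0.5944, 0.0617, 0.0542]
ee_rot: [0.0, 0.078, 0.997, 0.0]
wrist_force: [-2.3, 0.1, 4.9]
width: 0.0154
finger_force: 25.0
```

Request:
move_arm(
  commands=[
    {"translation":[0,0,-0.03],"twist":[0,0,0]},
    {"translation":[0,0,0],"twist":[0,0,0]},
  ],
)

```text
time_s: 12.2
tcp_pos: [0.5945, 0.0617, 0.0542]
ee_rot: [0.0, 0.078, 0.997, 0.0]
wrist_force: [-3.3, -0.3, 8.2]
width: 0.0152
finger_force: 25.0
```

Contact came exactly at the predicted home height, and the push is now about 9.5 N, so it is seated. Next: release, open and go down around the nut.

Request:
move_arm(
  commands=[
    {"translation":[0,0,0],"twist":[0,0,0]},
    {"translation":[0,0,0],"twist":[0,0,0]},
    {"translation":[0,0,0],"twist":[0,0,0]},
    {"translation":[0,0,0],"twist":[0,0,0]},
    {"translation":[0,0,0],"twist":[0,0,0]},
  ],
  gripper=0.75,
)

```text
time_s: 12.82
tcp_pos: [0.5943, 0.0617, 0.0534]
ee_rot: [-0.0, 0.078, 0.997, -0.0]
wrist_force: [-0.8, 0.2, 0.1]
width: 0.0608
finger_force: 0.0
```

```bash
python3 - <<'E'
from h import *
c=capture("wrist");P=cloud(c);o=observe();x,y,z=o["tcp_pos"];h=np.array([.5945,.0617]);print(o["tcp_pos"],o["width"],o["wrist_force"],o["moment"])
print("shoulder",rim(P,h,.02,.0125,(.0765,.081),0),heights(P,h,.013,(.075,.083)))
print("head",heights(P,h,.02,(.095,.11)))
print("nut",rim(P,h,.024,.0205,(.066,.072),0))
E
```

```text
[0.59432357 0.06166155 0.0534181 ] 0.06441066958753702 [ 0.84373775 -0.58605783  0.01169336] [0.04130522 0.03020393 0.01443079]
shoulder (array([0.5945, 0.0617]), 45, 0.3) (872, array([0.5942, 0.0618]), 0.0128, array([0.5894, 0.0625, 0.0784]), np.float64(0.083))
head (1033, array([0.5942, 0.0613]), 0.0085, array([0.5941, 0.0617, 0.0992]), np.float64(0.1033))
nut (array([0.5944, 0.0617]), 52, 0.37)
```

Request:
move_arm(
  commands=[
    {"translation":[0,0,-1],"twist":[0,0,0]},
    {"translation":[0,0,-1],"twist":[0,0,0]},
    {"translation":[0,0,-1],"twist":[0,0,0]},
    {"translation":[0,0,-0.5],"twist":[0,0,0]},
    {"translation":[0,0,0],"twist":[0,0,0]},
  ],
)

```text
time_s: 13.5
tcp_pos: [0.5941, 0.0617, 0.018]
ee_rot: [-0.0, 0.078, 0.997, -0.0]
wrist_force: [-0.9, -0.8, -0.2]
width: 0.0697
finger_force: 0.0
```

Request:
move_arm(
  commands=[
    {"translation":[0,0,0],"twist":[0,0,0]},
    {"translation":[0,0,0],"twist":[0,0,0]},
    {"translation":[0,0,0],"twist":[0,0,0]},
    {"translation":[0,0,0],"twist":[0,0,0]},
    {"translation":[0,0,0],"twist":[0,0,0]},
  ],
  gripper=0,
  squeeze=60,
)

```text
time_s: 14.12
tcp_pos: [0.5944, 0.0616, 0.0186]
ee_rot: [0.0, 0.078, 0.997, -0.0]
wrist_force: [-1.1, -0.8, 1.6]
width: 0.039
finger_force: 60.0
```

```bash
cat > r.py <<'E'
from station import observe
import numpy as np
o=observe();q=o["ee_rot"];print(round(o["time_s"],2),o["tcp_pos"].round(4),"F",o["wrist_force"].round(2),"M",o["moment"].round(3),o["width"].round(4),o["finger_force"],"yaw",np.degrees(np.arctan2(q[2]**2-q[1]**2,2*q[1]*q[2])).round(2))
E
python3 r.py
```

```text
Traceback (most recent call last):
  File "r.py", line 3, in <module>
    o=observe();q=o["ee_rot"];print(round(o["time_s"],2),o["tcp_pos"].round(4),"F",o["wrist_force"].round(2),"M",o["moment"].round(3),o["width"].round(4),o["finger_force"],"yaw",np.degrees(np.arctan2(q[2]**2-q[1]**2,2*q[1]*q[2])).round(2))
                                                                                                                                      ^^^^^^^^^^^^^^^^
AttributeError: 'float' object has no attribute 'round'
```

```bash
sed -i 's/o\["width"\].round(4)/round(o["width"],4)/' r.py; python3 r.py
```

```text
14.12 [0.5944 0.0616 0.0186] F [-1.09 -0.76  1.64] M [-0.252  0.148  0.233] 0.039 60.00071933493018 yaw 81.07
```

Request:
move_arm(
  commands=[
    {"translation":[0,0,0],"twist":[0,0,-3]},
    {"translation":[0,0,0],"twist":[0,0,-4]},
    {"translation":[0,0,0],"twist":[0,0,-4]},
    {"translation":[0,0,0],"twist":[0,0,0]},
    {"translation":[0,0,0],"twist":[0,0,0]},
  ],
)

```text
time_s: 14.75
tcp_pos: [0.5943, 0.0614, 0.0186]
ee_rot: [0.0, 0.172, 0.985, -0.0]
wrist_force: [-2.2, -4.9, 3.7]
width: 0.0392
finger_force: 60.0
```

```bash
python3 r.py
```

```text
14.75 [0.5943 0.0614 0.0186] F [-2.24 -4.92  3.71] M [-0.847  0.428 -0.078] 0.0392 60.001362059265375 yaw 70.13
```

Request:
move_arm(
  commands=[
    {"translation":[0,0,0],"twist":[0,0,-2]},
    {"translation":[0,0,0],"twist":[0,0,-2]},
    {"translation":[0,0,0],"twist":[0,0,0]},
    {"translation":[0,0,0],"twist":[0,0,0]},
    {"translation":[0,0,0],"twist":[0,0,0]},
  ],
)

```text
time_s: 15.38
tcp_pos: [0.5943, 0.0613, 0.0186]
ee_rot: [0.0, 0.207, 0.978, -0.0]
wrist_force: [-2.1, -5.5, 4.1]
width: 0.0392
finger_force: 60.0
```

```bash
python3 r.py
```

```text
15.38 [0.5943 0.0613 0.0186] F [-2.12 -5.45  4.1 ] M [-0.921  0.406  0.269] 0.0392 60.001817028969526 yaw 66.14
```

Request:
move_arm(
  commands=[
    {"translation":[0,0,0],"twist":[0,0,-2]},
    {"translation":[0,0,0],"twist":[0,0,-2]},
    {"translation":[0,0,0],"twist":[0,0,0]},
    {"translation":[0,0,0],"twist":[0,0,0]},
    {"translation":[0,0,0],"twist":[0,0,0]},
  ],
)

```text
time_s: 16.0
tcp_pos: [0.5942, 0.0612, 0.0186]
ee_rot: [0.0, 0.241, 0.971, -0.0]
wrist_force: [-2.9, -6.4, 4.3]
width: 0.0392
finger_force: 60.0
```

```bash
python3 r.py
```

```text
16.0 [0.5942 0.0612 0.0186] F [-2.94 -6.38  4.32] M [-1.081  0.479  0.296] 0.0392 60.001833122223616 yaw 62.14
```

```bash
cat > r2.py <<'E'
from station import observe,capture
import numpy as np
M=[]
for i in range(6):
    capture("wrist");o=observe();M.append(np.r_[o["wrist_force"],o["moment"]])
M=np.array(M);q=o["ee_rot"]
print(round(o["time_s"],2),"F",M[:,:3].mean(0).round(2),"M",M[:,3:].mean(0).round(3),"Mz",M[:,5].round(3),"mean±",M[:,5].std().round(3),o["tcp_pos"].round(4),"yaw",np.degrees(np.arctan2(q[2]**2-q[1]**2,2*q[1]*q[2])).round(2))
E
python3 r2.py
```

```text
16.3 F [-2.84 -6.24  4.29] M [-1.066  0.48   0.279] Mz [0.268 0.285 0.279 0.26  0.312 0.268] mean± 0.017 [0.5943 0.0612 0.0187] yaw 62.14
```

Request:
move_arm(
  commands=[
    {"translation":[-0.02,-0.05,0],"twist":[0,0,-2]},
    {"translation":[0,0,0],"twist":[0,0,-1]},
    {"translation":[0,0,0],"twist":[0,0,0]},
    {"translation":[0,0,0],"twist":[0,0,0]},
  ],
)

```text
time_s: 16.8
tcp_pos: [0.5942, 0.0612, 0.0186]
ee_rot: [0.0, 0.267, 0.964, 0.0]
wrist_force: [0.3, -4.5, 6.1]
width: 0.0389
finger_force: 60.0
```

```bash
python3 r2.py
```

```text
17.1 F [-1.14 -3.47  5.04] M [-0.59  0.18  0.33] Mz [0.324 0.299 0.38  0.344 0.337 0.297] mean± 0.028 [0.5942 0.0612 0.0186] yaw 59.08
```

Request:
move_arm(
  commands=[
    {"translation":[0,-0.03,0],"twist":[0,0,-2]},
    {"translation":[0,0,0],"twist":[0,0,-2]},
    {"translation":[0,0,0],"twist":[0,0,0]},
    {"translation":[0,0,0],"twist":[0,0,0]},
  ],
)

```text
time_s: 17.6
tcp_pos: [0.5942, 0.0611, 0.0186]
ee_rot: [0.0, 0.3, 0.954, 0.0]
wrist_force: [-0.4, -1.7, 5.3]
width: 0.0395
finger_force: 60.0
```

```bash
python3 r2.py
```

```text
17.9 F [-1.32 -1.31  5.25] M [-0.309  0.235  0.248] Mz [0.209 0.254 0.247 0.241 0.299 0.237] mean± 0.027 [0.5942 0.0611 0.0186] yaw 55.08
```

Request:
move_arm(
  commands=[
    {"translation":[0,-0.01,0],"twist":[0,0,-2]},
    {"translation":[0,0,0],"twist":[0,0,-2]},
    {"translation":[0,0,0],"twist":[0,0,0]},
    {"translation":[0,0,0],"twist":[0,0,0]},
  ],
)

```text
time_s: 18.4
tcp_pos: [0.5941, 0.061, 0.0186]
ee_rot: [-0.0, 0.333, 0.943, 0.0]
wrist_force: [-1.8, -1.8, 5.8]
width: 0.0389
finger_force: 60.0
```

```bash
python3 r2.py
```

```text
18.7 F [-1.45 -1.52  5.51] M [-0.294  0.337  0.257] Mz [0.243 0.257 0.283 0.211 0.263 0.285] mean± 0.025 [0.5942 0.061  0.0186] yaw 51.08
```

Request:
move_arm(
  commands=[
    {"translation":[0,-0.01,0],"twist":[0,0,-2]},
    {"translation":[0,0,0],"twist":[0,0,-2]},
    {"translation":[0,0,0],"twist":[0,0,0]},
    {"translation":[0,0,0],"twist":[0,0,0]},
  ],
)

```text
time_s: 19.2
tcp_pos: [0.5941, 0.0609, 0.0186]
ee_rot: [-0.0, 0.366, 0.931, 0.0]
wrist_force: [-2.5, -0.4, 6.0]
width: 0.0393
finger_force: 60.0
```

```bash
python3 r2.py
```

```text
19.5 F [-2.26 -1.09  6.02] M [-0.239  0.412  0.241] Mz [0.236 0.207 0.237 0.255 0.276 0.232] mean± 0.021 [0.5941 0.0609 0.0186] yaw 47.08
```

Request:
move_arm(
  commands=[
    {"translation":[0,-0.01,0],"twist":[0,0,-2]},
    {"translation":[0,0,0],"twist":[0,0,-2]},
    {"translation":[0,0,0],"twist":[0,0,0]},
    {"translation":[0,0,0],"twist":[0,0,0]},
  ],
)

```text
time_s: 20.0
tcp_pos: [0.594, 0.0609, 0.0186]
ee_rot: [-0.0, 0.398, 0.917, 0.0]
wrist_force: [-2.5, 0.3, 6.1]
width: 0.0393
finger_force: 60.0
```

```bash
python3 r2.py
```

```text
20.3 F [-2.47 -1.05  6.01] M [-0.174  0.501  0.268] Mz [0.269 0.231 0.249 0.318 0.24  0.301] mean± 0.032 [0.594  0.0609 0.0186] yaw 43.09
```

Request:
move_arm(
  commands=[
    {"translation":[0,-0.01,0],"twist":[0,0,-2]},
    {"translation":[0,0,0],"twist":[0,0,-2]},
    {"translation":[0,0,0],"twist":[0,0,0]},
    {"translation":[0,0,0],"twist":[0,0,0]},
  ],
)

```text
time_s: 20.8
tcp_pos: [0.594, 0.0608, 0.0186]
ee_rot: [-0.0, 0.43, 0.903, 0.0]
wrist_force: [-4.3, -1.2, 6.3]
width: 0.0386
finger_force: 60.0
```

```bash
python3 r2.py
```

```text
21.1 F [-3.42 -0.54  6.34] M [-0.146  0.605  0.266] Mz [0.237 0.258 0.325 0.269 0.27  0.238] mean± 0.029 [0.594  0.0608 0.0186] yaw 39.08
```

Request:
move_arm(
  commands=[
    {"translation":[-0.03,0,0],"twist":[0,0,-2]},
    {"translation":[0,0,0],"twist":[0,0,-2]},
    {"translation":[0,0,0],"twist":[0,0,0]},
    {"translation":[0,0,0],"twist":[0,0,0]},
  ],
)

```text
time_s: 21.6
tcp_pos: [0.5939, 0.0608, 0.0186]
ee_rot: [-0.0, 0.461, 0.887, 0.0]
wrist_force: [-1.5, -0.5, 5.4]
width: 0.0388
finger_force: 60.0
```

```bash
python3 r2.py
```

```text
21.9 F [-0.79 -0.36  5.5 ] M [-0.109  0.244  0.338] Mz [0.297 0.35  0.37  0.351 0.294 0.368] mean± 0.031 [0.5939 0.0608 0.0186] yaw 35.05
```

Request:
move_arm(
  commands=[
    {"translation":[-0.01,0,0],"twist":[0,0,-2]},
    {"translation":[0,0,0],"twist":[0,0,-2]},
    {"translation":[0,0,0],"twist":[0,0,0]},
    {"translation":[0,0,0],"twist":[0,0,0]},
  ],
)

```text
time_s: 22.4
tcp_pos: [0.5938, 0.0607, 0.0186]
ee_rot: [0.0, 0.492, 0.871, 0.0]
wrist_force: [-0.9, -1.1, 5.5]
width: 0.0394
finger_force: 60.0
```

```bash
python3 r2.py
```

```text
22.7 F [-0.58 -0.78  5.26] M [-0.199  0.181  0.374] Mz [0.348 0.359 0.418 0.382 0.391 0.343] mean± 0.027 [0.5938 0.0607 0.0186] yaw 31.06
```

Request:
move_arm(
  commands=[
    {"translation":[-0.01,0,0],"twist":[0,0,-2]},
    {"translation":[0,0,0],"twist":[0,0,-2]},
    {"translation":[0,0,0],"twist":[0,0,0]},
    {"translation":[0,0,0],"twist":[0,0,0]},
  ],
)

```text
time_s: 23.2
tcp_pos: [0.5937, 0.0607, 0.0186]
ee_rot: [0.0, 0.522, 0.853, 0.0]
wrist_force: [-1.2, -0.5, 5.1]
width: 0.0388
finger_force: 60.0
```

```bash
python3 r2.py
```

```text
23.5 F [-0.18 -0.6   5.51] M [-0.216  0.171  0.446] Mz [0.5   0.446 0.44  0.447 0.436 0.406] mean± 0.028 [0.5938 0.0607 0.0186] yaw 27.05
```

The torque is rising from a loose level of about 0.255, with contact near yaw 37°. The target is about 0.63 N m, near yaw 18°.

Request:
move_arm(
  commands=[
    {"translation":[0,0,0],"twist":[0,0,-1.5]},
    {"translation":[0,0,0],"twist":[0,0,-1.5]},
    {"translation":[0,0,0],"twist":[0,0,-1]},
    {"translation":[0,0,0],"twist":[0,0,0]},
    {"translation":[0,0,0],"twist":[0,0,0]},
  ],
)

```text
time_s: 24.12
tcp_pos: [0.5937, 0.0607, 0.0186]
ee_rot: [-0.0, 0.552, 0.834, 0.0]
wrist_force: [-1.5, -1.2, 6.4]
width: 0.0391
finger_force: 60.0
```

```bash
python3 r2.py
```

```text
24.43 F [-1.27 -1.2   5.62] M [-0.25   0.274  0.624] Mz [0.646 0.664 0.556 0.62  0.646 0.613] mean± 0.035 [0.5937 0.0606 0.0186] yaw 23.05
```

Request:
move_arm(
  commands=[
    {"translation":[0,0,0],"twist":[0,0,-1.5]},
    {"translation":[0,0,0],"twist":[0,0,-1.5]},
    {"translation":[0,0,0],"twist":[0,0,0]},
    {"translation":[0,0,0],"twist":[0,0,0]},
  ],
)

```text
time_s: 24.92
tcp_pos: [0.5936, 0.0606, 0.0186]
ee_rot: [-0.0, 0.573, 0.819, 0.0]
wrist_force: [-1.5, -1.0, 6.7]
width: 0.0388
finger_force: 60.0
```

```bash
python3 r2.py
```

```text
25.23 F [-1.64 -0.99  6.16] M [-0.301  0.393  0.665] Mz [0.648 0.666 0.662 0.7   0.623 0.687] mean± 0.025 [0.5936 0.0606 0.0186] yaw 20.05
```

The rise is now 0.41 N m, and the angle past contact is about 0.335 rad, or about 34 N per jaw. Both are within range, so I'll release and rise.

Request:
move_arm(
  commands=[
    {"translation":[0,0,0],"twist":[0,0,0]},
    {"translation":[0,0,0],"twist":[0,0,0]},
    {"translation":[0,0,0],"twist":[0,0,0]},
    {"translation":[0,0,0],"twist":[0,0,0]},
    {"translation":[0,0,0],"twist":[0,0,0]},
  ],
  gripper=0.75,
)

```text
time_s: 25.85
tcp_pos: [0.5936, 0.0605, 0.0184]
ee_rot: [-0.0, 0.573, 0.819, 0.0]
wrist_force: [-0.4, -0.6, -0.8]
width: 0.0695
finger_force: 0.0
```

Request:
move_arm(
  commands=[
    {"translation":[0,0,1],"twist":[0,0,0]},
    {"translation":[0,0,3],"twist":[0,0,0]},
    {"translation":[0,0,5],"twist":[0,0,0]},
    {"translation":[0,0,5],"twist":[0,0,0]},
    {"translation":[0,0,0],"twist":[0,0,0]},
  ],
)

```text
time_s: 26.48
tcp_pos: [0.5952, 0.0606, 0.1638]
ee_rot: [0.003, 0.573, 0.819, 0.002]
wrist_force: [-0.1, -0.6, -0.7]
width: 0.0698
finger_force: 0.0
```

```bash
python3 - <<'E'
from h import *
c=capture("wrist");P=cloud(c);o=observe();h=np.array([.5945,.0617]);print(o["time_s"],o["tcp_pos"],o["width"],o["wrist_force"])
print("shoulder",rim(P,h,.018,.0125,(.0765,.081),0),heights(P,h,.013,(.0765,.083)))
print("head",heights(P,h,.02,(.095,.11)))
print("nut",rim(P,h,.024,.0205,(.066,.072),0))
save(c,"w5.png")
E
```

```text
26.525 [0.59436102 0.06051156 0.16082944] 0.0696411730927394 [ 0.16188554 -0.22135925 -0.17521744]
shoulder (array([0.5947, 0.0613]), 46, 0.42) (313, array([0.5945, 0.0617]), 0.0126, array([0.593 , 0.0657, 0.0785]), np.float64(0.0825))
head (373, array([0.5947, 0.0618]), 0.0082, array([0.5945, 0.0617, 0.0992]), np.float64(0.1032))
nut (array([0.5946, 0.0616]), 61, 0.6)
```

View pics/w5.png

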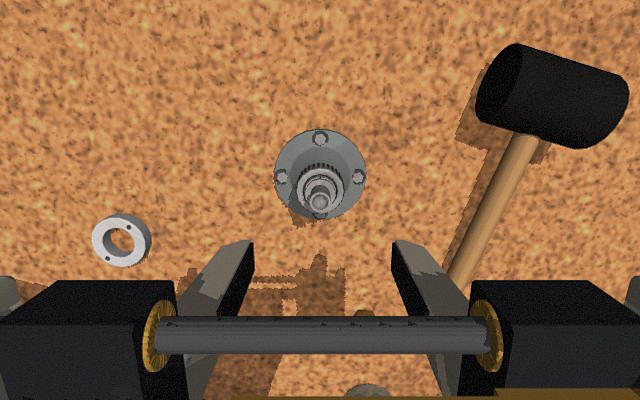

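The snap stands upright and centred in the nut at (320,190), with its shoulder top at 78.5 mm (home) and the gripper clear. Handing in.

```bash
python3 -c "
from station import hand_in
print(hand_in())"
```

```text
the job is handed in; nothing more can be done
None
```

The job is handed in: the snap is seated home in the collet, and the nut is tightened to about 0.41 N m above its loose torque (an estimated 34–37 N per jaw). The arm is clear, but `hand_in()` returned no verdict.

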